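# Unlock the stain chest

## Robot

A 6-joint arm with a two-finger parallel gripper is mounted at the origin on the work surface. World frame = base frame: x ahead of the robot, y to its left, z up, the work surface at z = 0. Lengths are in m, angles in rad, forces in N, time in s.
With the tool pointing down it reaches from about 0.25 to 0.725 m from the base axis. Payload 4 kg.
Tool frame: the origin (TCP) lies at the very end of the fingers, on their centre line; the grasp point (between the pads) lies 19 mm behind it; y points along the fingers, z is the direction in which the jaws open and shut, and the axes are right-handed (so a half turn about y gives the same grasp; the last joint's range is limited). The gripper opens to 85 mm and grips with 20 to 120 N. Pads are 22 mm wide; open, the fingers measure 114 mm over their backs; the gripper's body (76 mm by 85 mm) begins 54 mm behind the grasp point. The pads swing forward as they close: fully open they stand 13 mm farther back than shut.
Start: joints at [-1.328, 0.241, 0.005, 1.335, 0, 1.571], TCP at [0.12, -0.485, 0.231] pointing down, gripper open.
Joint ranges: [-2.72, 2.72], [-1.05, 1.87], [-1.09, 1.28], [-1.99, 2.15], [-1.42, 1.44], [-3.14, 3.14]. Speed limits (rad/s): [2.79, 2.79, 3.14, 3.14, 3.14, 3.14].

## Interface

Orientations are given as a rotation vector (axis times angle).
In Python, from plant import env gives the robot as it stands. The module is installed in compiled form; this text tells all that it offers. Calls block until the motion is done:
- env.movep(position, orientation): joint-space move of the TCP to a pose.
- env.move_straight(position, attitude=None, speed=0.15): straight line of the TCP; attitude=None keeps the orientation; speed is the mean speed in m/s.
- env.set_joints(angles): joint-space move.
- env.release() and env.close(): open the fingers fully, or close them until they stop; the grip force is fixed at half the most.
- env.pause(seconds).
- env.inverse_kinematics(position, orientation): joint angles nearest the present ones, or None.
- env.read_state(): the state.
- env.grab_frame(name): name is "scene" or "top"; returns the picture (384x512x3 uint8, red, green, blue); there is no depth.
- env.camera_info(name): a dict with "fx", "fy", "cx", "cy" (pixels), "rvec" (rotation vector, rad) and "tvec" (3), from world to camera coordinates, as OpenCV has them. Camera axes: x right, y down, z forward; pixel columns grow to the right and rows downward; lengths in m; the calibration is good to about 2 mm. A picture is of the moment at which its call begins. camera_info takes no time and is no camera call.
A pose or a line that the arm cannot do raises env.PlanningError and nothing moves.
- env.sign_off(): hands the job in, once; it reports no verdict.
The state is a dict: "clock": time; "qpos": joint angles; "joint_velocities": joint speeds; "tau": joint torques, N m; "tcp_pos": TCP position; "tool_rot": TCP orientation; "force": force on the tool from outside, world axes, zero at the start; "ft_torque": the same for the moment, N m; "finger_gap": finger opening in m.
Only numpy, scipy, OpenCV 4.12 (cv2) and the standard library are available. Lean on these libraries where they do the work, as an engineer would, in place of code of your own. Each camera call takes 0.05 s, during which the arm holds its last target.

## Task

Unlock the low steel chest: turn its left dial to 3 and its right dial to 7, feeling gently close about each number for the place where the dial drops in and stops, and then draw the bolt on the lid fully back, out of its keeper, and let go. Do not force the dials or a bolt that is still locked, and leave the two loose things on the lid where they lie.

Things in the scene. Friction and masses are not known exactly. Their poses are not given: they have to be found in the camera images.
- chest: grey steel chest fixed to the table, 260 (x) x 400 (y) x 80 mm high; origin at the centre of its underside, z up; its lid is the top, 80 mm up. Yaw varies up to 0.3 rad. On the lid are the lock case with two dials at x = -40, y = +70 (left) and -70 mm (right), and beyond it the bolt along y at x = +46 mm.
- case: flat steel lock case fixed on the lid, 20 mm high, x -85 to +24, y +-118 mm in the chest's axes; origin on the lid above the chest's centre. Round each dial ten marks stand evenly for 0 to 9, clockwise seen from above, 0.628 rad apart: the double long mark, towards the chest's -x, is 0, the longer single one is 5.
- dial_left (a joint): left (+y) black dial, vertical axis. rad, growing clockwise seen from above; value = 0.628 x number. Skirt of diameter 52 mm, on it an upright bar to grip, 44 long, 14 thick, 34 mm high, from 30 to 63 mm above the lid. At 0 the bar's light pointer line looks to the chest's -x; at v the bar is turned by -v about z. Turns with up to 0.2 N m. Starts at 0.75 to 1.25: turn it clockwise.
- dial_right (a joint): right (-y) black dial, in all as the left one. Starts at 5.0 to 5.5, so it is turned anticlockwise (value falling) to its number.
- dial_left_grip (a point): point on the left dial's axis, half-way up its bar or a little higher, 51.5 mm above the lid; its x axis lies along the bar, z up.
- dial_right_grip (a point): the same for the right dial.
- guide: hidden fixed block with a spring pin (4 N) per dial; origin on the lid. Worn lock: a pin drops into its dial's gate somewhere within 0.3 rad either side of the number, play 0.04 rad. Only felt: the free dial suddenly stops dead, both ways. Until then the pin rides on the wheel (radius 30 mm) and locks the bolt. The pins bear 22 N in all, springs included: at most 0.45 N m on a stopped dial, 12 N on a locked bolt.
- bolt (a joint): flat steel bolt, 30 mm wide, top 15 mm above the lid; slides along the chest's +y (left). 0 = locked, its end in a keeper at y = -152 mm; 0.035 m = fully drawn, at its stop. Slides with about 3 N once both pins have dropped and stays where left; before that it binds after 2 mm. Keeper and guide (y = +116 mm) are 22 mm high.
- bolt_grip (a point): centre of the bolt's handle, an upright round dark steel post of diameter 18 mm from 20 to 54 mm above the lid; the point is 38 mm above the lid, at x = +46, y = 0 mm of the chest when locked. Axes as the chest's.
- sanding_block: loose cork sanding block on the lid, 45 x 65 x 28 mm, at the left far corner; to be left alone
- sample: loose wood sample on the lid behind the bolt, 100 x 50 x 20 mm (50 mm along the chest's x); to be left alone

How it is judged:
By the outcome, as a careful person would: the job done as asked, in the order asked, and still so for the second after the job is handed in, with the robot touching nothing.
It also fails if it takes over 70 s, if anything falls off the work surface, if the arm or the gripper's body presses on something with over 40 N, if the wrist force passes 120 N, or if a joint passes its speed limit or range.

## Working session

There is one attempt and no reset: what is moved stays moved. The work goes in short steps, each a Python script; the robot and the scene stay as the last script left them, time stands still between calls to the robot, and variables do not carry over. Pictures are saved under pics/ and viewed, and the job is handed in when it is done.

```bash
mkdir -p pics
python3 - <<'E'
from plant import env
import cv2
for n in ("top","scene"):
    im=env.grab_frame(n); cv2.imwrite(f"pics/{n}0.png",im[:,:,::-1]); 
    print(n,env.camera_info(n))
s=env.read_state(); print(s)
E
```

```text
top {'fx': 492.7530310014605, 'fy': 492.7530310014605, 'cx': 259.6234564361382, 'cy': 191.02895174241146, 'rvec': array([ 2.16031656, -2.12091349,  0.17008148]), 'tvec': array([0.07430956, 0.59445933, 0.86951434])}
scene {'fx': 399.06692981726724, 'fy': 399.06692981726724, 'cx': 250.01948215670927, 'cy': 190.72382627125057, 'rvec': array([ 1.23514868,  2.47867614, -0.77094351]), 'tvec': array([ 0.31400679, -0.38411898,  1.0722451 ])}
{'clock': 0.1, 'qpos': array([-1.32800353e+00,  2.41359310e-01,  3.86400030e-03,  1.33519814e+00,
        3.53631967e-06,  1.57077944e+00]), 'joint_velocities': array([-0.00046905,  0.00115175,  0.00327557,  0.00042383,  0.00161619,
       -0.00138121]), 'tau': array([ 1.87892078e-05, -3.73138869e+01,  2.53009915e+01,  1.08868559e-02,
       -9.20782350e-05, -1.23247366e-05]), 'tcp_pos': array([ 0.12007297, -0.48478868,  0.23049308]), 'tool_rot': array([-0.25553501,  2.09449719, -2.09052653]), 'force': array([ 0.80680761,  0.61629719, -0.35539939]), 'ft_torque': array([-0.00141516,  0.00228046, -0.01582924]), 'finger_gap': 0.08549775324221853}
```

View pics/top0.png

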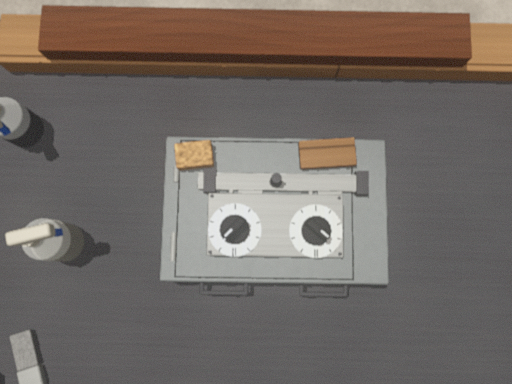

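View pics/scene0.png

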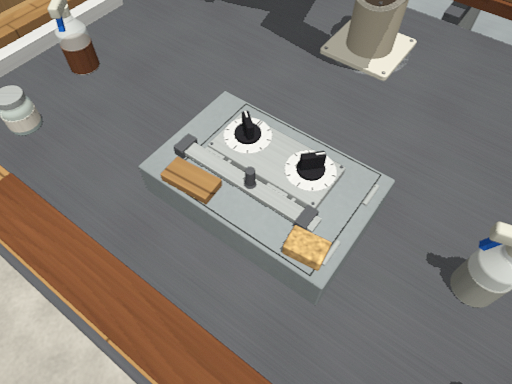

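The top picture shows the chest at about (275,210). The dials are at (235,230) and (316,231), and the bolt post is at (276,180). Next I'll measure them.

```bash
cat > h.py <<'E'
import numpy as np, cv2
from plant import env
def ray(n,u,v,z):
    c=env.camera_info(n); R,_=cv2.Rodrigues(c["rvec"]); t=c["tvec"]
    d=R.T@np.array([(u-c["cx"])/c["fx"],(v-c["cy"])/c["fy"],1]); o=-R.T@t
    return o+d*(z-o[2])/d[2]
def proj(n,P):
    c=env.camera_info(n); K=np.array([[c["fx"],0,c["cx"]],[0,c["fy"],c["cy"]],[0,0,1]])
    return cv2.projectPoints(np.array(P,float).reshape(-1,1,3),c["rvec"],c["tvec"],K,None)[0].reshape(-1,2)
E
python3 - <<'E'
from h import *
im=cv2.imread("pics/top0.png"); g=cv2.cvtColor(im,cv2.COLOR_BGR2GRAY)
hsv=cv2.cvtColor(im,cv2.COLOR_BGR2HSV)
m=(g>205).astype(np.uint8)*255
P=[]
for c in cv2.findContours(m[190:270,195:355],cv2.RETR_EXTERNAL,cv2.CHAIN_APPROX_NONE)[0]:
    if cv2.contourArea(c)>500:
        h=cv2.convexHull(c)+[195,190]; e=cv2.fitEllipse(h); p=ray("top",*e[0],.1); P.append(p); print("disc",e,p, (e[1][0]/492.75*.9))
P=sorted(P,key=lambda p:-p[1]); d=P[0]-P[1]; print("spacing",np.hypot(*d[:2]),"yaw",np.arctan2(-d[0],d[1]))
yaw=np.arctan2(-d[0],d[1]); mid=(P[0]+P[1])/2; O=mid[:2]+.04*np.array([np.cos(yaw),np.sin(yaw)]); print("origin",O)
# bolt post/dial dark pixels
k=(g<50).astype(np.uint8)*255
k[:130]=0;k[285:]=0;k[:,:160]=0;k[:,390:]=0
n,l,s,ce=cv2.connectedComponentsWithStats(k)
for i in range(1,n):
    if s[i,4]>30: print(s[i],ce[i])
# chest outline: lid vs table
q=cv2.inRange(hsv,(0,0,85),(180,70,255)); 
for c in cv2.findContours(q[100:300,140:410],cv2.RETR_EXTERNAL,cv2.CHAIN_APPROX_NONE)[0]:
    if cv2.contourArea(c)>5000:
        r=cv2.minAreaRect(c+[140,100]); print(r)
        for b in cv2.boxPoints(r): print(b,ray("top",*b,.08))
cv2.imwrite("pics/crop0.png",cv2.resize(im[120:300,150:400],None,fx=3.2,fy=3.2,interpolation=cv2.INTER_CUBIC))
im=cv2.imread("pics/scene0.png");cv2.imwrite("pics/scrop0.png",cv2.resize(im[90:290,135:400],None,fx=3,fy=3,interpolation=cv2.INTER_CUBIC)[:600,:800])
# reprojection of model check
def W(x,y,z): return np.r_[O+np.array([[np.cos(yaw),-np.sin(yaw)],[np.sin(yaw),np.cos(yaw)]])@[x,y],z+.08]
pts=[W(.13,.2,0),W(.13,-.2,0),W(-.13,-.2,0),W(-.13,.2,0),W(.046,0,.054),W(-.04,.07,.02),W(-.04,-.07,.02)]
for n in("top","scene"): print(n,proj(n,pts).round(1).tolist())
E
```

```text
disc ((315.26837158203125, 230.4822998046875), (53.077735900878906, 53.93624496459961), 126.33440399169922) [ 0.51732969 -0.01212834  0.1       ] 0.09694563634863727
disc ((234.27105712890625, 229.0384979248047), (53.88233184814453, 54.37344741821289), 59.90144348144531) [0.51724799 0.12785381 0.1       ] 0.0984152179874786
spacing 0.13998218097289614 yaw 0.0005836684615427982
origin [0.55728883 0.05788608]
((274.5, 199.5), (199.0, 269.0), 90.0)
[140. 100.] [0.75336699 0.30871106 0.08      ]
[409. 100.] [ 0.76295101 -0.18736852  0.08      ]
[409. 299.] [ 0.40322935 -0.17687458  0.08      ]
[140. 299.] [0.39487253 0.2886229  0.08      ]
top [[165.8, 135.4], [385.3, 139.3], [388.7, 284.4], [158.8, 280.4], [276.1, 177.2], [234.3, 229.0], [315.3, 230.5]]
scene [[320.1, 289.4], [135.5, 164.8], [223.7, 89.1], [394.8, 179.2], [248.4, 169.8], [308.8, 169.7], [246.4, 134.5]]
```

View pics/crop0.png

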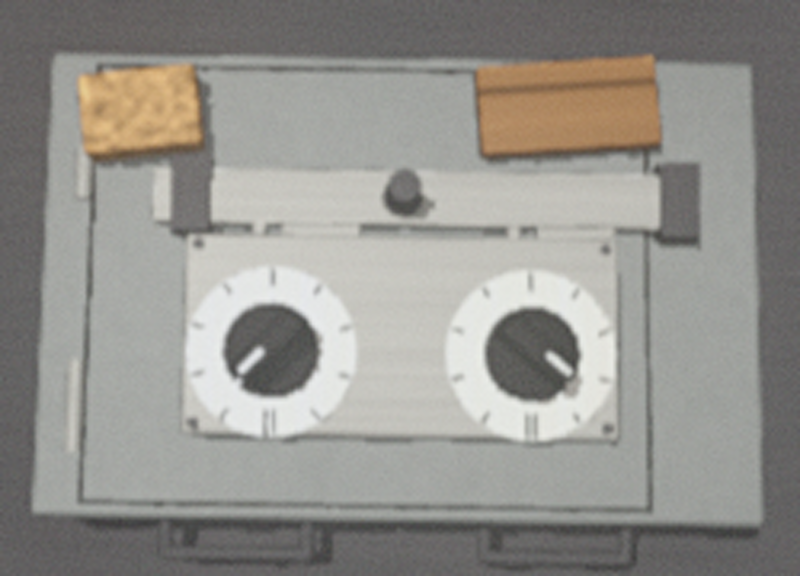

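View pics/scrop0.png

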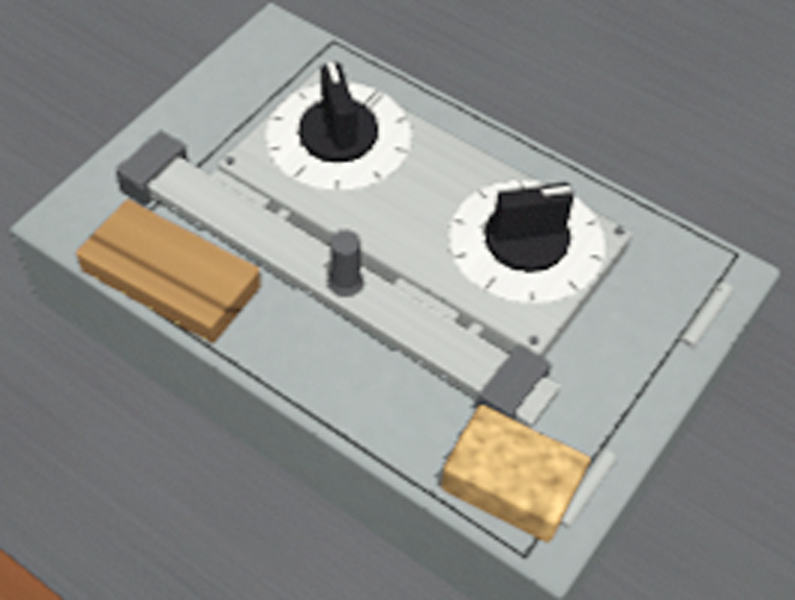

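```bash
cat >> h.py <<'E'
from scipy.spatial.transform import Rotation as Rn
O=np.array([0.55729,0.05789]); YAW=0.0006
def W(x,y,z): return np.r_[O+np.array([[np.cos(YAW),-np.sin(YAW)],[np.sin(YAW),np.cos(YAW)]])@[x,y],z+.08]
def ori(a):  # tool down, jaw axis at world angle a
    y=np.array([0,0,-1.]); z=np.array([np.cos(a),np.sin(a),0]); x=np.cross(y,z)
    return Rn.from_matrix(np.c_[x,y,z]).as_rotvec()
def ang(r):
    z=Rn.from_rotvec(r).as_matrix()[:,2]; return np.arctan2(z[1],z[0])
E
python3 - <<'E'
from h import *
im=cv2.imread("pics/top0.png"); g=cv2.cvtColor(im,cv2.COLOR_BGR2GRAY).astype(float)
vs={}
for nm,y in(("L",.07),("R",-.07)):
    A=W(-.04,y,.063); c=proj("top",[A])[0]
    yy,xx=np.mgrid[0:384,0:512]; sel=(np.hypot(xx-c[0],yy-c[1])<14.0)&(g>110)
    n,l,s,ce=cv2.connectedComponentsWithStats(sel.astype(np.uint8))
    print(nm,"axis px",c,[(s[i,4],ce[i].round(1).tolist()) for i in range(1,n)])
    i=min((i for i in range(1,n) if s[i,4]>5),key=lambda i:np.hypot(*(ce[i]-c)))
    pts=np.argwhere(l==i)[:,::-1]
    P=np.array([ray("top",*p,.143)[:2] for p in pts]); d=P.mean(0)-A[:2]
    r=np.linalg.svd(P-P.mean(0))[2][0]; r*=np.sign(r@d)
    print(d, "v by centroid",np.arctan2(d[1],-d[0])%6.283,"by line",np.arctan2(r[1],-r[0])%6.283)
for nm,y,rng in(("L",.07,(.9,1.6,2.25)),("R",-.07,(5.35,4.7,4.05))):
  for off in(np.pi/2,-np.pi/2):
    for v in rng:
        q=env.inverse_kinematics(W(-.04,y,.0345),ori(np.pi-v+YAW+off)); print(nm,off,v,None if q is None else np.round(q,2))
for off in(np.pi/2,-np.pi/2): print(env.inverse_kinematics(W(.046,0,.02),ori(off+YAW)))
print(ang(env.read_state()["tool_rot"]))
E
```

```text
L axis px [233.01936766 226.9472835 ] [(np.int32(68), [228.2, 218.1]), (np.int32(53), [227.8, 232.3]), (np.int32(1), [221.0, 234.0])]
[-0.00887252  0.0083291 ] v by centroid 0.7538178420793887 by line 0.7129341001287933
R axis px [318.28003966 228.4658807 ] [(np.int32(127), [325.2, 226.1])]
[ 0.00406023 -0.01140053] v by centroid 4.370066167824091 by line 5.919407431941801
L 1.5707963267948966 0.9 [ 0.24  0.38 -0.11  1.08  0.   -2.  ]
L 1.5707963267948966 1.6 [ 0.24  0.38 -0.11  1.08  0.   -1.3 ]
L 1.5707963267948966 2.25 [ 0.24  0.38 -0.11  1.08 -0.   -0.65]
L -1.5707963267948966 0.9 [ 0.24  0.38 -0.11  1.08  0.    1.14]
L -1.5707963267948966 1.6 [ 0.24  0.38 -0.11  1.08  0.    1.84]
L -1.5707963267948966 2.25 [ 0.24  0.38 -0.11  1.08  0.    2.49]
R 1.5707963267948966 5.35 [-0.02  0.36 -0.15  1.06  0.    2.18]
R 1.5707963267948966 4.7 [-0.02  0.36 -0.15  1.06  0.    1.53]
R 1.5707963267948966 4.05 [-0.02  0.36 -0.15  1.06  0.    0.88]
R -1.5707963267948966 5.35 [-0.02  0.36 -0.15  1.06  0.   -0.96]
R -1.5707963267948966 4.7 [-0.02  0.36 -0.15  1.06  0.   -1.61]
R -1.5707963267948966 4.05 [-0.02  0.36 -0.15  1.06  0.   -2.26]
[0.0957096  0.53005966 0.08464609 1.12538275 0.         0.0951096 ]
[ 0.0957096   0.53005966  0.08464609  1.12538275  0.         -3.04648305]
-1.3279866518440353
```

```bash
python3 - <<'E'
from h import *
im=cv2.imread("pics/top0.png"); g=cv2.cvtColor(im,cv2.COLOR_BGR2GRAY).astype(float)
for nm,y,tip in(("L",.07,(229,233)),("R",-.07,(325,233.5))):
    A=W(-.04,y,.063); c=proj("top",[A])[0]
    yy,xx=np.mgrid[0:384,0:512]; sel=(np.hypot(xx-tip[0],yy-tip[1])<6.0)&(g>100)&(np.hypot(xx-c[0],yy-c[1])<14)
    w=np.where(sel,g-60,0); n,l,s,ce=cv2.connectedComponentsWithStats(sel.astype(np.uint8)); i=1+np.argmax(s[1:,4])
    pts=np.argwhere(l==i)[:,::-1]; P=np.array([ray("top",*p,.143)[:2] for p in pts]); d=P.mean(0)-A[:2]
    U,S,V=np.linalg.svd(P-P.mean(0)); r=V[0]*np.sign(V[0]@d)
    print(nm,s[i],ce[i],d,"centroid",np.arctan2(d[1],-d[0])%6.283,"line",np.arctan2(r[1],-r[0])%6.283,S)
E
python3 -c "
import cv2;im=cv2.imread('pics/top0.png');cv2.imwrite('pics/d0.png',cv2.resize(im[205:255,210:340],None,fx=6,fy=6,interpolation=cv2.INTER_CUBIC))"
```

```text
L [224 228   9  10  52] [227.94230769 232.09615385] [-0.00859347  0.00809167] centroid 0.7553331271993047 line 0.7430869377695826 [0.03650603 0.01577361]
R [320 229  11  11  56] [325.17857143 233.78571429] [-0.00851389 -0.01130445] centroid 5.357714617171778 line 5.3121638799835065 [0.03982848 0.01952688]
```

View pics/d0.png

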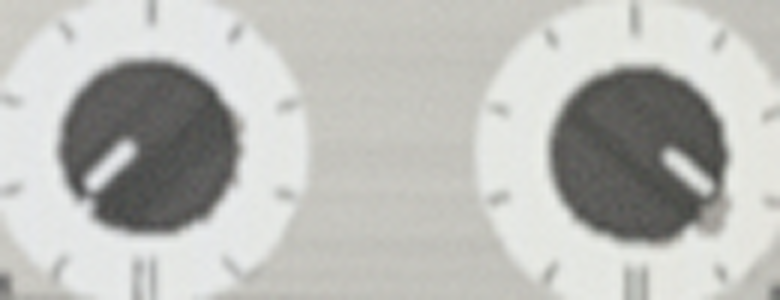

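The left dial reads about 0.80 and the right about 5.36, both within their given ranges. I'll grip the left one.

```bash
cat >> h.py <<'E'
def st(lbl=""):
    s=env.read_state(); print(lbl,"t%.2f"%s["clock"],"tcp",s["tcp_pos"].round(4),"a%.4f"%ang(s["tool_rot"]),"F",s["force"].round(1),"M",s["ft_torque"].round(3),"tau6 %.3f"%s["tau"][5],"q6 %.4f"%s["qpos"][5],"gap %.4f"%s["finger_gap"]); return s
E
python3 - <<'E'
from h import *
v=.80; a=np.pi-v+YAW-np.pi/2
env.movep(W(-.04,.07,.12),ori(a)); st("above")
env.move_straight(W(-.04,.07,.034),speed=.12); st("down")
env.close(); s=st("closed")
cv2.imwrite("pics/s1.png",cv2.resize(env.grab_frame("scene")[60:260,150:400,::-1],None,fx=3,fy=3))
q=s["qpos"].copy()
E
```

```text
above t2.68 tcp [0.5174 0.127  0.2   ] a0.7699 F [-0.9  0.3 -0.8] M [-0.046  0.04  -0.011] tau6 -0.000 q6 1.0418 gap 0.0856
down t3.55 tcp [0.5179 0.1278 0.1147] a0.7711 F [-0.3 -0.6  1.1] M [-0.021  0.007 -0.006] tau6 0.000 q6 1.0417 gap 0.0854
closed t4.21 tcp [0.5171 0.1277 0.1143] a0.7713 F [-1.3 -0.9  3.8] M [-0.212  0.389  0.04 ] tau6 0.020 q6 1.0417 gap 0.0127
```

View pics/s1.png

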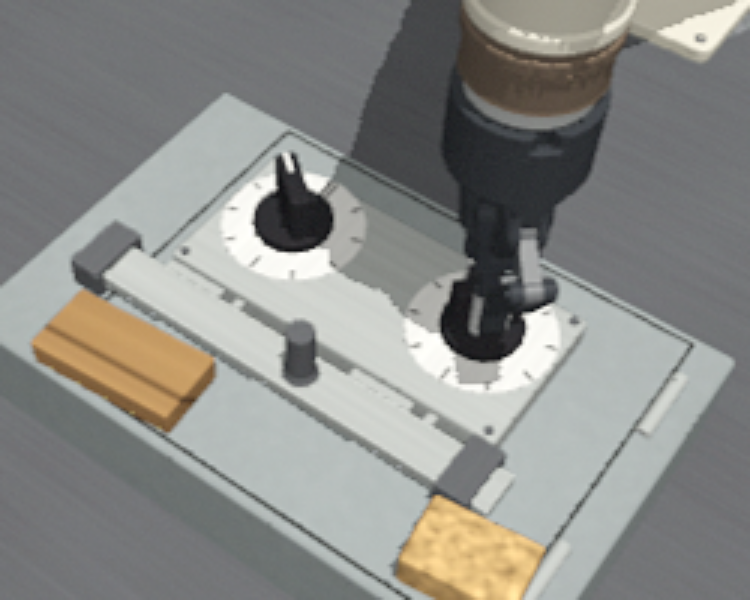

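The bar is gripped: the gap is 12.7 mm and the forces are small. I'll try a small turn first.

Run:
```python
from h import *
q=env.read_state()["qpos"].copy()
for d in (.02,.04,.06,.1,.2):
    p=q.copy(); p[5]+=d; env.set_joints(p); st(d)
```

```text
0.02 t4.51 tcp [0.5171 0.1276 0.1144] a0.7512 F [-1.9 -1.3  2.9] M [-0.156  0.279 -0.166] tau6 -0.120 q6 1.0618 gap 0.0128
0.04 t4.76 tcp [0.517  0.1276 0.1144] a0.7314 F [-1.6 -1.5  2.8] M [-0.249  0.288 -0.124] tau6 -0.126 q6 1.0816 gap 0.0130
0.06 t5.01 tcp [0.517  0.1276 0.1143] a0.7115 F [-1.5 -1.2  2.7] M [-0.163  0.348 -0.041] tau6 -0.097 q6 1.1015 gap 0.0132
0.1 t5.26 tcp [0.517  0.1276 0.1143] a0.6722 F [-2.  -1.   3.1] M [-0.246  0.384 -0.108] tau6 -0.089 q6 1.1408 gap 0.0134
0.2 t5.51 tcp [0.517  0.1276 0.1143] a0.5744 F [-1.7 -2.   3.6] M [-0.3   0.49  0.01] tau6 0.110 q6 1.2386 gap 0.0133
```

```bash
cat >> h.py <<'E'
def val(s,off): return (np.pi+YAW+off-ang(s["tool_rot"]))%(2*np.pi)
def turn(v1,step,off,sgn,lim=.24,budget=60):
    """turn q6 by sgn*step until value v1 or torque over lim"""
    s=env.read_state(); log=[]
    tgt=s["qpos"].copy()
    while True:
        v=val(s,off)
        if sgn*(v1-v)<=.002: print("reached"); break
        tgt[5]=s["qpos"][5]+sgn*min(step,abs(v1-v)); q0=s["qpos"][5]
        env.set_joints(tgt); s=env.read_state()
        adv=sgn*(s["qpos"][5]-q0); log.append((val(s,off).round(4),round(adv,4),s["ft_torque"][2].round(3),s["tau"][5].round(3),np.linalg.norm(s["force"]).round(1)))
        if abs(s["ft_torque"][2])>lim or abs(s["tau"][5])>lim or adv<.25*min(step,.02) or s["clock"]>budget: print("STOP"); break
    for r in log[-14:]: print(*r)
    st(); return s
E
python3 - <<'E'
from h import *
turn(1.565,.15,-np.pi/2,1,lim=.35)
turn(1.66,.012,-np.pi/2,1)
E
```

```text
STOP
1.1423 0.1453 -0.046 0.054 4.7
1.2867 0.1443 0.043 0.106 5.2
1.4306 0.1439 -0.031 0.119 7.1
1.56 0.1294 -0.074 0.079 7.3
1.5596 -0.0003 0.006 -0.003 7.1
 t6.81 tcp [0.5166 0.1275 0.1143] a0.0118 F [-4.3 -2.7  4.9] M [-0.526  0.787  0.006] tau6 -0.003 q6 1.8012 gap 0.0132
reached
1.5691 0.0095 0.015 0.091 5.3
1.5807 0.0115 0.025 0.039 5.4
1.5927 0.012 0.044 0.029 6.0
1.6049 0.0122 0.055 -0.004 6.8
1.6171 0.0123 -0.082 -0.02 6.4
1.6293 0.0122 -0.047 -0.025 6.3
1.6416 0.0123 -0.034 -0.037 6.2
1.6538 0.0122 -0.036 -0.005 6.5
1.6601 0.0063 0.02 0.042 6.6
 t9.06 tcp [0.5165 0.1274 0.1143] a-0.0887 F [-3.6 -2.7  4.8] M [-0.459  0.717  0.02 ] tau6 0.042 q6 1.9017 gap 0.0126
```

Run:
```python
from h import *
turn(2.24,.015,-np.pi/2,1,lim=.2)
cv2.imwrite("pics/s2.png",cv2.resize(env.grab_frame("scene")[60:260,150:400,::-1],None,fx=3,fy=3))
```

```text
STOP
1.7985 0.0155 -0.076 -0.054 6.6
1.8139 0.0154 -0.044 -0.013 7.0
1.8293 0.0154 0.007 -0.03 6.5
1.8447 0.0154 -0.056 -0.047 6.8
1.8601 0.0154 -0.093 -0.046 7.5
1.8757 0.0155 -0.09 -0.066 7.6
1.891 0.0154 -0.076 -0.063 7.1
1.9065 0.0154 -0.014 -0.053 6.8
1.9219 0.0154 -0.027 -0.05 6.8
1.9373 0.0154 -0.057 -0.05 6.6
1.9528 0.0154 -0.036 -0.055 7.0
1.9683 0.0156 -0.104 -0.082 7.4
1.9838 0.0155 -0.081 -0.075 7.8
1.9998 0.0159 -0.281 -0.248 7.5
 t14.56 tcp [0.5162 0.1275 0.1143] a-0.4284 F [-4.6 -2.   5.6] M [-0.482  0.865 -0.281] tau6 -0.248 q6 2.2414 gap 0.0130
```

View pics/s2.png

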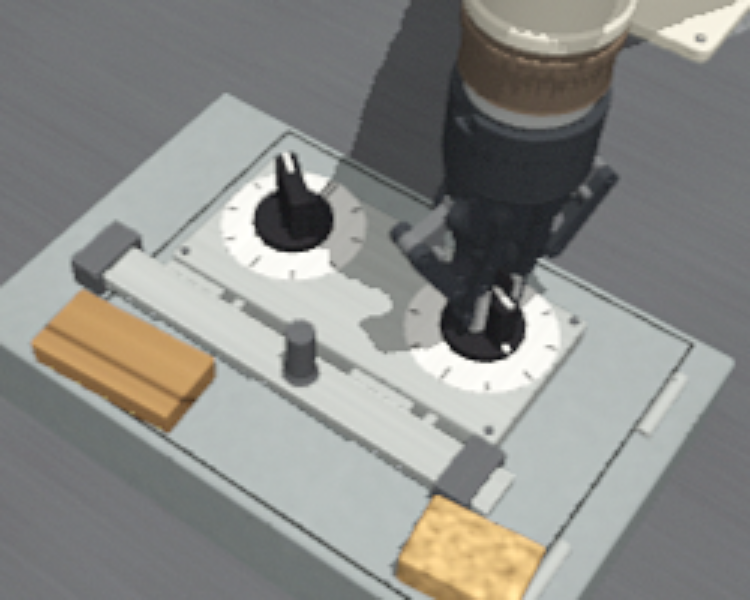

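Run:
```python
from h import *
turn(1.90,.012,-np.pi/2,-1,lim=.3)
```

```text
STOP
1.9883 0.0115 -0.328 -0.347 6.8
 t14.86 tcp [0.5163 0.1276 0.1143] a-0.4169 F [-3.6 -2.4  5.2] M [-0.333  0.697 -0.328] tau6 -0.347 q6 2.2300 gap 0.0134
```

Run:
```python
from h import *
s=env.read_state(); q=s["qpos"].copy()
for i in range(9):
    q[5]+=.007; env.set_joints(q); s=env.read_state()
    M=s["ft_torque"][2]; print(val(s,-np.pi/2).round(4),(s["qpos"][5]-q[5]).round(4),M.round(3),s["tau"][5].round(3),s["force"].round(1),s["finger_gap"].round(4))
    if M>.27 or s["tau"][5]>.27: break
```

```text
Traceback (most recent call last):
AttributeError: 'float' object has no attribute 'round'
```

```bash
cat >> h.py <<'E'
def steps(d,n,off,stop):
    q=env.read_state()["qpos"].copy()
    for i in range(n):
        q[5]+=d; env.set_joints(q); s=env.read_state()
        M=s["ft_torque"][2];T=s["tau"][5]; print("t%.2f v%.4f e%.4f M%.3f tau%.3f gap%.4f"%(s["clock"],val(s,off),s["qpos"][5]-q[5],M,T,s["finger_gap"]),s["force"].round(1))
        if max(M*stop,T*stop)>.27: print("stop");break
E
python3 - <<'E'
from h import *
steps(.007,9,-np.pi/2,1)
E
```

```text
t15.36 v2.0029 e0.0003 M-0.268 tau-0.233 gap0.0131 [-3.8 -1.1  4. ]
t15.61 v2.0097 e0.0002 M-0.181 tau-0.174 gap0.0131 [-4.1 -1.8  5.2]
t15.86 v2.0166 e0.0000 M-0.175 tau-0.122 gap0.0132 [-3.7 -1.1  4.3]
t16.11 v2.0235 e-0.0001 M-0.074 tau-0.077 gap0.0133 [-3.2 -1.5  4.1]
t16.36 v2.0304 e-0.0002 M0.003 tau-0.044 gap0.0131 [-3.3 -1.9  5.2]
t16.61 v2.0373 e-0.0002 M-0.036 tau-0.020 gap0.0134 [-3.7 -2.4  4.7]
t16.86 v2.0444 e-0.0002 M-0.036 tau-0.016 gap0.0132 [-3.6 -1.3  5.2]
t17.11 v2.0513 e-0.0002 M-0.032 tau-0.017 gap0.0131 [-3.7 -1.7  5.3]
t17.36 v2.0583 e-0.0002 M0.029 tau-0.017 gap0.0131 [-4.5 -1.8  5.4]
```

Run:
```python
from h import *
steps(.009,8,-np.pi/2,1)
```

```text
t17.61 v2.0673 e-0.0000 M-0.029 tau-0.028 gap0.0132 [-3.7 -1.9  5.6]
t17.86 v2.0763 e-0.0000 M-0.075 tau-0.026 gap0.0129 [-3.  -2.   4.4]
t18.11 v2.0853 e-0.0000 M-0.028 tau-0.027 gap0.0129 [-3.9 -1.6  5. ]
t18.36 v2.0943 e-0.0000 M-0.016 tau-0.027 gap0.0129 [-3.7 -1.9  5.4]
t18.61 v2.1033 e-0.0000 M-0.037 tau-0.027 gap0.0130 [-4.6 -1.5  5.5]
t18.86 v2.1123 e-0.0000 M-0.013 tau-0.027 gap0.0130 [-3.5 -2.8  5.9]
t19.11 v2.1213 e-0.0000 M-0.035 tau-0.027 gap0.0129 [-3.7 -2.2  5.2]
t19.36 v2.1303 e-0.0001 M-0.021 tau-0.016 gap0.0130 [-4.3 -1.8  5.2]
```

Run:
```python
from h import *
cv2.imwrite("pics/t3.png",cv2.resize(env.grab_frame("top")[195:265,200:350,::-1],None,fx=5,fy=5,interpolation=cv2.INTER_CUBIC))
cv2.imwrite("pics/s3.png",cv2.resize(env.grab_frame("scene")[120:200,260:370,::-1],None,fx=7,fy=7,interpolation=cv2.INTER_CUBIC))
steps(-.012,10,-np.pi/2,-1)
```

```text
t19.71 v2.1180 e-0.0002 M0.084 tau0.051 gap0.0131 [-3.4 -1.8  3.4]
t19.96 v2.1060 e-0.0002 M0.059 tau0.053 gap0.0131 [-3.3 -3.   4.4]
t20.21 v2.0940 e-0.0002 M0.085 tau0.053 gap0.0126 [-3.1 -1.6  4.7]
t20.46 v2.0820 e-0.0002 M-0.002 tau0.053 gap0.0131 [-3.4 -1.9  4.7]
t20.71 v2.0700 e-0.0002 M0.101 tau0.053 gap0.0135 [-4.1 -2.8  4.2]
t20.96 v2.0580 e-0.0002 M0.066 tau0.053 gap0.0127 [-3.3 -2.5  5.4]
t21.21 v2.0460 e-0.0002 M0.079 tau0.053 gap0.0135 [-3.8 -2.   3.7]
t21.46 v2.0340 e-0.0002 M0.105 tau0.052 gap0.0129 [-2.6 -2.9  3.6]
t21.71 v2.0221 e-0.0001 M0.037 tau-0.005 gap0.0134 [-3.1 -2.2  4. ]
t21.96 v2.0102 e-0.0001 M-0.119 tau-0.096 gap0.0130 [-2.9 -2.5  3.2]
```

View pics/s3.png

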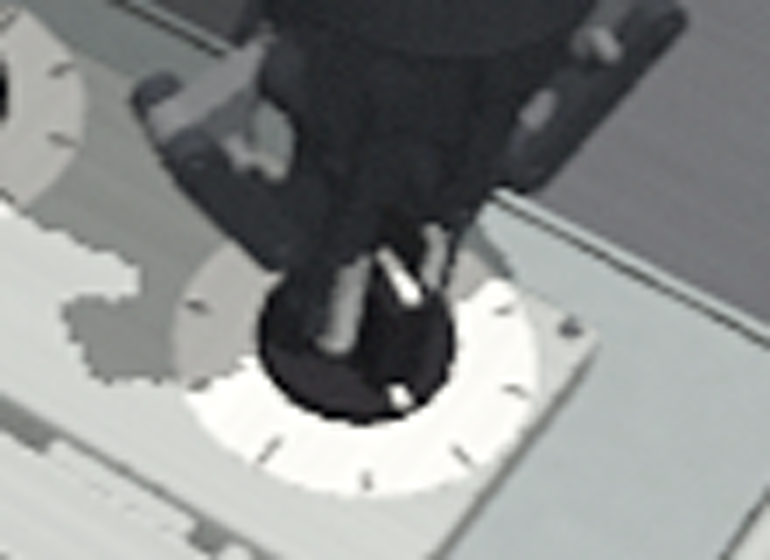

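Run:
```python
from h import *
a=ray("scene",315,156.4,.143);b=ray("scene",319.3,162.9,.143);A=W(-.04,.07,.063)
d=b-a; print(np.arctan2(d[1],-d[0]),np.linalg.norm(d),np.arctan2((b-A)[1],-(b-A)[0]),np.linalg.norm(b-A))
for v in(1.98,2.05,2.13): 
    P=[A+np.r_[-np.cos(v)*r,np.sin(v)*r,0] for r in(.006,.021)]; print(v,((proj("scene",P)-[260,120])*7).round(0).tolist())
```

```text
2.097946203164495 0.015175003963873328 1.985280783793707 0.021686733913076725
1.98 [[378.0, 256.0], [414.0, 298.0]]
2.05 [[376.0, 256.0], [409.0, 300.0]]
2.13 [[375.0, 257.0], [402.0, 303.0]]
```

View pics/t3.png

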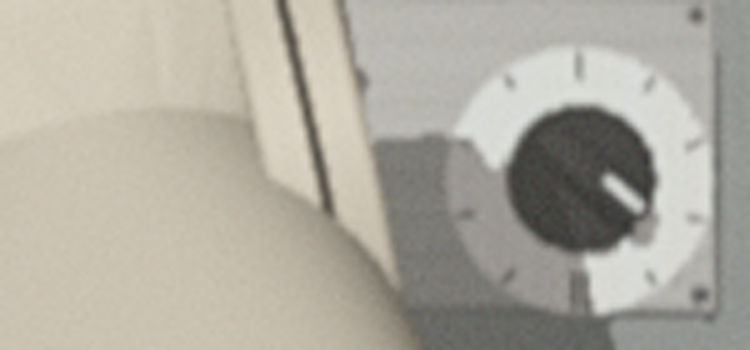

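Run:
```python
from h import *
st()
im=env.grab_frame("scene"); cv2.imwrite("pics/s4raw.png",im[:,:,::-1])
cv2.imwrite("pics/s4.png",cv2.resize(im[120:200,260:370,::-1],None,fx=7,fy=7,interpolation=cv2.INTER_CUBIC))
a=cv2.imread("pics/s3.png");b=cv2.imread("pics/s4.png");s2=cv2.imread("pics/s2.png")[180:420,330:660]
c=cv2.resize(s2,(770,560),interpolation=cv2.INTER_CUBIC)
for n,x in(("s2@2.00",c),("s3@2.13",a),("s4@2.01",b)):
    g=cv2.cvtColor(x,cv2.COLOR_BGR2GRAY)[240:315,372:425].astype(float); w=np.clip(g-110,0,None); yy,xx=np.mgrid[0:75,0:53]
    cx,cy=(w*xx).sum()/w.sum(),(w*yy).sum()/w.sum(); sx=(w*(xx-cx)**2).sum();sxy=(w*(xx-cx)*(yy-cy)).sum();sy=(w*(yy-cy)**2).sum()
    print(n,cx+372,cy+240,"dir",.5*np.arctan2(2*sxy,sx-sy),w.sum())
cv2.imwrite("pics/cmp.png",np.hstack([c[220:420,290:480],a[220:420,290:480],b[220:420,290:480]]))
```

```text
t21.96 tcp [0.5163 0.1277 0.1143] a-0.4388 F [-2.9 -2.5  3.2] M [-0.502  0.501 -0.119] tau6 -0.096 q6 2.2519 gap 0.0130
s2@2.00 408.21252588157876 278.96521836829686 dir 0.8805495633216831 62303.0
s3@2.13 402.9843800522323 282.4711478671807 dir 0.9735363143225558 80410.0
s4@2.01 407.12067461074906 278.7608185858806 dir 0.8728817821390128 73346.0
```

View pics/cmp.png

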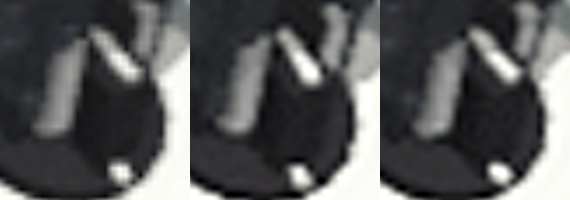

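```bash
cat >> h.py <<'E'
def steps2(d,n,off,lo,hi):
    q=env.read_state()["qpos"].copy()
    for i in range(n):
        q[5]+=d; env.set_joints(q); s=env.read_state()
        M=s["ft_torque"][2];T=s["tau"][5]; print("t%.2f v%.4f M%.3f tau%.3f gap%.4f"%(s["clock"],val(s,off),M,T,s["finger_gap"]),s["force"].round(1))
        if not (lo<T<hi and lo-.08<M<hi+.08): print("stop");break
E
python3 - <<'E'
from h import *
steps2(-.006,6,-np.pi/2,-.33,.33)
E
```

```text
t22.26 v2.0044 M-0.196 tau-0.182 gap0.0132 [-1.9 -2.7  2.6]
t22.51 v1.9983 M-0.290 tau-0.247 gap0.0130 [-2.7 -2.8  3.3]
t22.76 v1.9923 M-0.307 tau-0.315 gap0.0134 [-3.1 -2.5  4.7]
t23.01 v1.9863 M-0.444 tau-0.387 gap0.0131 [-2.1 -3.5  3. ]
stop
```

Run:
```python
from h import *
steps2(.04,1,-np.pi/2,-.5,.33)
steps2(.05,2,-np.pi/2,-.5,.33)
steps2(.012,10,-np.pi/2,-.33,.27)
```

```text
t23.26 v2.0249 M-0.122 tau-0.056 gap0.0134 [-2.6 -3.5  3.3]
t23.51 v2.0731 M-0.065 tau-0.015 gap0.0134 [-2.5 -2.2  3.6]
t23.76 v2.1229 M-0.082 tau-0.013 gap0.0130 [-2.7 -2.2  4.8]
t24.01 v2.1342 M0.032 tau0.036 gap0.0127 [-3.2 -2.6  3. ]
t24.26 v2.1468 M0.089 tau0.109 gap0.0131 [-2.6 -2.9  3.6]
t24.51 v2.1588 M0.209 tau0.241 gap0.0129 [-3.1 -3.1  3.3]
t24.76 v2.1708 M0.380 tau0.390 gap0.0134 [-3.5 -3.2  2.8]
stop
```

The left dial is held both ways, by walls at grip values of about 2.02 and 2.137. I'll centre it, let go, and move to the right dial.

Run:
```python
from h import *
q=env.read_state()["qpos"].copy(); off=-np.pi/2
q[5]-=val(env.read_state(),off)-2.08; env.set_joints(q); st("centred")
env.release(); st("open")
p=env.read_state()["tcp_pos"].copy(); p[2]=.19; env.move_straight(p,speed=.15)
v=5.37; a=np.pi-v+YAW+np.pi/2
env.movep(W(-.04,-.07,.11)-[.0005,0,0],ori(a)); st("above R")
env.move_straight(W(-.04,-.07,.034)-[.0005,0,0],speed=.12)
env.close(); st("closed")
```

```text
centred t25.01 tcp [0.5162 0.1277 0.1143] a-0.5113 F [-2.3 -2.3  3.1] M [-0.53   0.553  0.022] tau6 -0.033 q6 2.3245 gap 0.0132
open t25.70 tcp [0.5163 0.1278 0.1144] a-0.5087 F [-0.1  0.4 -0.1] M [ 0.023 -0.062 -0.008] tau6 0.001 q6 2.3220 gap 0.0856
above R t26.98 tcp [ 0.5161 -0.0127  0.1889] a-0.6586 F [ 0.1 -0.2  0.6] M [ 0.024  0.006 -0.057] tau6 -0.006 q6 2.2045 gap 0.0851
closed t28.42 tcp [ 0.5168 -0.0121  0.1144] a-0.6570 F [-1.1 -0.8  3.9] M [0.054 0.337 0.032] tau6 0.006 q6 2.2043 gap 0.0128
```

```bash
cat >> h.py <<'E'
def steps3(d,n,off,lim):
    q=env.read_state()["qpos"].copy(); L=[]
    for i in range(n):
        q[5]+=d; env.set_joints(q); s=env.read_state()
        M=s["ft_torque"][2];T=s["tau"][5]; L.append("t%.2f v%.4f M%.3f tau%.3f "%(s["clock"],val(s,off),M,T)+str(s["force"].round(1)))
        if abs(T)>lim or abs(M)>lim+.1: L.append("stop");break
    print("\n".join(L[-16:]))
E
python3 - <<'E'
from h import *
off=np.pi/2
v=val(env.read_state(),off); print(v)
n=5; steps3(-(v-4.725)/n,n,off,.35)
steps3(-.015,46,off,.17)
E
```

```text
5.369985388956904
t28.67 v5.2438 M0.050 tau-0.041 [-0.4 -0.2  1.2]
t28.92 v5.1168 M0.060 tau-0.077 [-0.4  0.4  1.2]
t29.17 v4.9885 M0.066 tau-0.054 [0.2 0.9 1.1]
t29.42 v4.8601 M0.017 tau-0.112 [ 0.7 -0.8  0.5]
t29.67 v4.7300 M0.497 tau0.465 [ 0.2 -0.2 -0.8]
stop
t29.92 v4.7169 M0.253 tau0.295 [-0.1  0.   0.5]
stop
```

Run:
```python
from h import *
steps2(-.012,14,np.pi/2,-.22,.4)
```

```text
t30.17 v4.7056 M0.225 tau0.219 gap0.0128 [-0.2  0.3 -0.2]
t30.42 v4.6930 M0.195 tau0.150 gap0.0127 [ 0.6 -0.3 -0.8]
t30.67 v4.6809 M0.111 tau0.078 gap0.0132 [ 0.  -0.9  0.5]
t30.92 v4.6688 M0.049 tau0.050 gap0.0131 [1.7 0.1 0.6]
t31.17 v4.6567 M0.046 tau0.041 gap0.0131 [ 0.1 -0.3 -0.5]
t31.42 v4.6447 M0.017 tau0.042 gap0.0130 [ 0.9 -0.9 -0.5]
t31.67 v4.6328 M0.043 tau0.042 gap0.0132 [ 0.4 -1.5 -0.4]
t31.92 v4.6208 M0.046 tau0.043 gap0.0132 [ 0.9 -0.8 -1.4]
t32.17 v4.6086 M0.105 tau0.043 gap0.0131 [ 0.3 -0.3 -0.1]
t32.42 v4.5967 M0.027 tau0.043 gap0.0127 [ 0.4 -1.3 -0.4]
t32.67 v4.5848 M0.025 tau0.042 gap0.0129 [ 0.5 -1.2 -1. ]
t32.92 v4.5728 M0.027 tau-0.005 gap0.0128 [-0.  -0.7 -0.3]
t33.17 v4.5609 M-0.094 tau-0.101 gap0.0132 [ 0.1 -0.9 -0.5]
t33.42 v4.5489 M-0.217 tau-0.234 gap0.0130 [ 1.6 -0.5 -1.3]
stop
```

Run:
```python
from h import *
off=np.pi/2
steps2(.05,2,off,-.3,.3)
steps2(.01,6,off,-.3,.22)
q=env.read_state()["qpos"].copy(); q[5]+=4.622-val(env.read_state(),off); env.set_joints(q); st("centred")
env.release(); st("open")
p=env.read_state()["tcp_pos"].copy(); p[2]=.2; env.move_straight(p,speed=.15)
env.movep(W(.046,0,.12),ori(np.pi/2+YAW)); st("above bolt")
cv2.imwrite("pics/s5.png",cv2.resize(env.grab_frame("scene")[90:290,135:400,::-1],None,fx=3,fy=3))
```

```text
t33.67 v4.5975 M-0.088 tau-0.010 gap0.0128 [ 0.1 -1.  -0.8]
t33.92 v4.6471 M-0.089 tau-0.014 gap0.0133 [ 1.7 -2.1 -0.6]
t34.17 v4.6564 M0.076 tau0.023 gap0.0128 [-0.3 -0.6  0. ]
t34.42 v4.6672 M-0.043 tau-0.034 gap0.0132 [ 0.1 -1.2 -0. ]
t34.67 v4.6772 M0.005 tau-0.025 gap0.0133 [ 0.3 -0.6  0.2]
t34.92 v4.6873 M-0.016 tau0.021 gap0.0132 [-0.3 -0.8 -0.1]
t35.17 v4.6972 M0.127 tau0.108 gap0.0130 [ 0.2 -1.9 -0.6]
t35.42 v4.7070 M0.179 tau0.213 gap0.0132 [ 0.6  0.  -0.8]
centred t35.67 tcp [ 0.517  -0.0121  0.1144] a0.0888 F [ 0.3 -1.   0.2] M [-0.272 -0.087  0.064] tau6 -0.029 q6 1.4586 gap 0.0129
open t36.36 tcp [ 0.517  -0.0121  0.1144] a0.0909 F [0.  0.4 0.4] M [0.021 0.004 0.065] tau6 0.001 q6 1.4565 gap 0.0848
above bolt t38.31 tcp [0.6028 0.0577 0.1992] a1.5705 F [-1.1 -0.2  0.8] M [-0.004 -0.011  0.007] tau6 -0.005 q6 0.0958 gap 0.0856
```

View pics/s5.png

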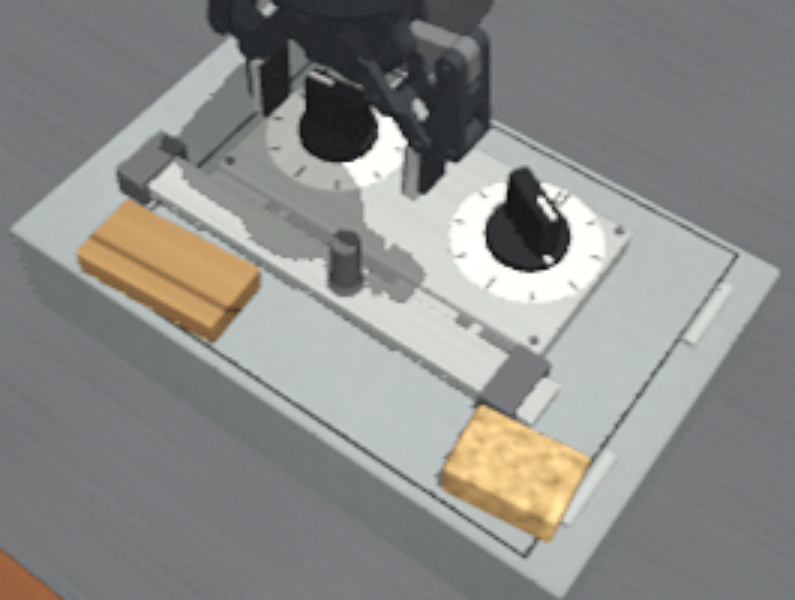

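Both dials are held both ways. I'll grip the post, biased 1 mm towards the drawing side, and draw in small steps while watching the force.

Run:
```python
from h import *
env.move_straight(W(.046,.001,.0225),speed=.12); st("down")
env.close(); s=st("closed")
p=s["tcp_pos"].copy(); p0=p.copy()
for i in range(6):
    p=p+[0,.001,0]; env.move_straight(p,speed=.02); s=st(i)
    if abs(s["force"][1])>8: print("STOP"); break
```

```text
down t39.33 tcp [0.604  0.0589 0.1034] a1.5713 F [-0.3  0.7 -0.2] M [ 0.013 -0.074  0.043] tau6 0.000 q6 0.0968 gap 0.0853
closed t39.97 tcp [0.6034 0.0588 0.1029] a1.5713 F [-1.1 -0.7  2.8] M [-0.164  0.186 -0.018] tau6 0.003 q6 0.0968 gap 0.0162
0 t40.22 tcp [0.6033 0.0592 0.1029] a1.5710 F [-0.4 -3.   2.5] M [-0.615  0.146  0.029] tau6 0.012 q6 0.0982 gap 0.0160
1 t40.47 tcp [0.6033 0.0606 0.1029] a1.5712 F [-0.1 -3.   2.2] M [-0.629  0.105 -0.014] tau6 0.003 q6 0.0999 gap 0.0162
2 t40.72 tcp [0.6033 0.0619 0.1029] a1.5715 F [-1.6 -2.3  2.6] M [-0.614  0.156  0.004] tau6 -0.001 q6 0.1015 gap 0.0163
3 t40.97 tcp [0.6034 0.063  0.1029] a1.5716 F [-1.5 -2.5  2.1] M [-0.573  0.177  0.035] tau6 -0.002 q6 0.1031 gap 0.0166
4 t41.22 tcp [0.6034 0.064  0.1029] a1.5716 F [ 0.1 -2.9  3.2] M [-0.538  0.205  0.023] tau6 -0.001 q6 0.1048 gap 0.0160
5 t41.47 tcp [0.6034 0.0649 0.1029] a1.5715 F [-0.8 -2.2  2.9] M [-0.565  0.176  0.017] tau6 -0.001 q6 0.1064 gap 0.0167
```

The bolt is past the 2 mm binding point at about 3 N, so it is unlocked. I'll draw it on to its stop.

Run:
```python
from h import *
p=env.read_state()["tcp_pos"].copy()
for y in (.075,.083,.089):
    p[1]=y; env.move_straight(p,speed=.03); s=st(y)
    if abs(s["force"][1])>8: break
for i in range(10):
    if abs(s["force"][1])>9: print("STOP");break
    p=p+[0,.0008,0]; env.move_straight(p,speed=.02); s=st(i)
```

```text
0.075 t41.96 tcp [0.6034 0.0761 0.1029] a1.5724 F [-0.7  0.9  2.4] M [-0.044  0.283 -0.01 ] tau6 -0.014 q6 0.1231 gap 0.0162
0.083 t42.38 tcp [0.6033 0.0837 0.1029] a1.5720 F [-1.5  0.4  3. ] M [-0.139  0.292 -0.013] tau6 -0.006 q6 0.1361 gap 0.0162
0.089 t42.73 tcp [0.6033 0.0896 0.1029] a1.5719 F [-1.7 -0.7  3.9] M [-0.232  0.457  0.012] tau6 -0.003 q6 0.1459 gap 0.0162
0 t42.98 tcp [0.6033 0.0898 0.1029] a1.5713 F [-1.7 -1.9  2.8] M [-0.449  0.436 -0.001] tau6 0.005 q6 0.1471 gap 0.0162
1 t43.23 tcp [0.6033 0.0904 0.1029] a1.5712 F [-2.  -2.5  4.3] M [-0.577  0.471  0.015] tau6 0.004 q6 0.1485 gap 0.0162
2 t43.48 tcp [0.6033 0.0913 0.1029] a1.5713 F [-2.3 -3.2  4.4] M [-0.653  0.483 -0.007] tau6 0.001 q6 0.1498 gap 0.0160
3 t43.73 tcp [0.6033 0.0923 0.1029] a1.5715 F [-1.9 -2.7  4.4] M [-0.518  0.565  0.04 ] tau6 -0.002 q6 0.1511 gap 0.0162
4 t43.98 tcp [0.6033 0.0931 0.1029] a1.5715 F [-4.  -2.5  4.3] M [-0.61   0.584 -0.025] tau6 -0.002 q6 0.1524 gap 0.0163
5 t44.23 tcp [0.6033 0.0935 0.1029] a1.5712 F [-3.6 -3.5  3.8] M [-0.798  0.606 -0.008] tau6 0.009 q6 0.1537 gap 0.0165
6 t44.48 tcp [0.6033 0.0935 0.1029] a1.5706 F [-3.4 -5.4  5.1] M [-1.185  0.626  0.032] tau6 0.021 q6 0.1549 gap 0.0163
7 t44.73 tcp [0.6033 0.0935 0.1029] a1.5700 F [-4.4 -7.7  5.1] M [-1.493  0.638  0.045] tau6 0.033 q6 0.1562 gap 0.0165
8 t44.98 tcp [0.6033 0.0935 0.1029] a1.5694 F [ -4.2 -10.2   5.1] M [-1.867  0.63   0.026] tau6 0.045 q6 0.1574 gap 0.0164
STOP
```

Run:
```python
from h import *
env.release(); s=st("open")
p=s["tcp_pos"].copy(); p[2]=.22; env.move_straight(p,speed=.15)
env.set_joints([-1.328,0.241,0.005,1.335,0,0.1]); st("away")
for n in("top","scene"):
    im=env.grab_frame(n); cv2.imwrite(f"pics/{n}6raw.png",im[:,:,::-1])
im=cv2.imread("pics/top6raw.png"); cv2.imwrite("pics/top6.png",cv2.resize(im[120:300,150:400],None,fx=3.2,fy=3.2,interpolation=cv2.INTER_CUBIC))
print(proj("top",[W(.046,0,.054),W(.046,.035,.054)]))
g=cv2.cvtColor(im,cv2.COLOR_BGR2GRAY)[165:195,225:300]; m=(g<70).astype(np.uint8)
n,l,s,c=cv2.connectedComponentsWithStats(m); print([(s[i,4],c[i]+[225,165]) for i in range(1,n) if s[i,4]>15])
```

```text
open t45.65 tcp [0.6034 0.0964 0.1029] a1.5717 F [-0.1  0.7  0.5] M [-0.018  0.03  -0.039] tau6 0.000 q6 0.1575 gap 0.0853
away t49.26 tcp [ 0.1209 -0.4853  0.2311] a0.1441 F [ 0.4  0.  -0.1] M [-0.021 -0.027  0.029] tau6 0.000 q6 0.1000 gap 0.0852
[[276.09824382 177.20938564]
 [255.35469705 176.8387748 ]]
[]
```

View pics/top6.png

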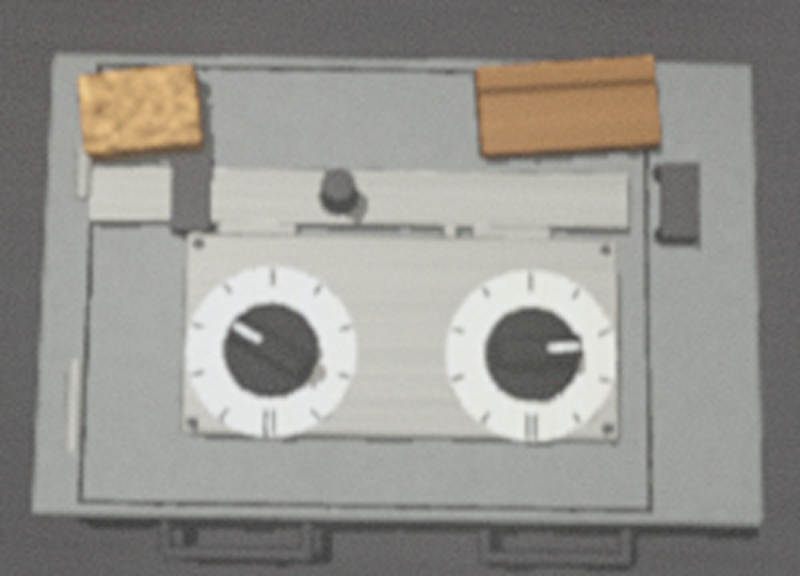

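The bolt's end is clear of its keeper: a gap shows at about (645,200) in the crop. The post moved 20.6 px against 20.7 px expected for 35 mm. The cork block and the sample lie where they were, and the arm is clear. I'm handing in.

```bash
python3 -c "
from plant import env
env.sign_off()"
```

```text
the job is handed in; nothing more can be done
```

The chest is unlocked, and I handed the job in at about 49 s of the 70 s. I turned the left dial clockwise and then the right dial anticlockwise until each stopped dead both ways. I then drew the bolt and let go.

**Dials:** The left dial stops at about 2.02 and 2.14 rad and the right at about 4.57 and 4.69, measured at the gripper. That is within 0.3 rad of 3 and 7. The felt play was about 0.11 rad, wider than the stated 0.04, probably from give in the grip.

**Torque:** The right dial dropped in at the end of my last coarse step, before I had switched to fine steps. The reading there was about 0.47–0.50 N m for a moment, slightly over the stated 0.45. While feeling the left dial it peaked at 0.44. The bolt then slid freely, so the pins look undamaged, but I can't rule out that this counts as forcing a dial.

**Bolt:** It slid at about 3 N and stopped after about 35 mm, at about 10 N.

**Last pictures:** The post had moved 20.6 px against 20.7 px expected. The bolt's end is clear of the keeper, both loose things look unmoved, and the arm touches nothing.

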